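Close the spice grinder and hold its key down

TASK

The cordless spice grinder on the counter is loaded with cinnamon: lower its hinged lid gently until it is fully shut, and only then press the round key on its front deck right down with the fingertips, firmly but without leaning hard on the machine, so that it grinds. It runs only while the key is held, so finish while still holding the key fully down, with the lid still shut; leave the jars and the dish standing where they are.

Things in the scene. Friction and masses are not known exactly. Their poses are not given: they have to be found in the camera images.
- grinder: Spice grinder fixed to the counter by suction feet. Steel drum 104 mm across, open rim 112 mm above the counter; in front of it a white housing 84 mm wide, its flat deck 84 mm up, carries the key. Reaches from 141 mm in front of the drum's axis to 67 mm behind it. Origin on the counter under the drum's axis; -x points to its front (the key), z up.
- lid (a joint): Angle of the hinged lid, rad: 0 = shut on the drum, growing as it opens up and back about the hinge at the drum's rear; 1.57 = upright, stop at 1.75. The hinge is stiff: the lid stays where it is left (1 to 2 N at the tab moves it) and never falls shut by itself.
- lid_hinge (a point): Point on the hinge pin (which lies along the grinder's y axis), 58 mm behind the drum's axis, 116 mm above the counter. Its axes turn with the lid: -x points from the hinge along the lid to the thumb tab, z out of the lid's outer (top) side.
- lid_tab (a point): On the outer (top) face of the lid's thumb tab, 122 mm from the pin along the lid and 8 mm outward of it; axes as lid_hinge. Black tab 34 mm wide, 8 mm thick, flush with the black rim, sticks out 20 mm beyond it and ends 8 mm past this point. The clear dome begins 18 mm from here towards the hinge, 92 mm across, 26 mm high. Lid shut: 124 mm above the counter.
- key (a joint): How far the spring key is pressed, m: 0 = up, 0.009 = fully down on its stop. Moves straight down. The spring takes 2 N to start it and 6 N at the stop.
- key_top (a point): Centre of the top of the grinding key, a round black push key 36 mm across on the front deck, 99 mm in front of the drum's axis. Top 99 mm above the counter when up, 90 mm when fully down (3.5 mm proud of its steel bezel). With the lid shut the tab's end is 27 mm behind the key's centre and 17 mm above its top.
- jar_a: Hexagonal glass jar with gold lid, 46 mm across flats, 88 mm tall, beside the grinder; to be left alone. Origin at the centre of its underside.
- jar_b: A second jar of the same shape, to be left alone.
- jar_c: A third jar of the same shape, to be left alone.
- dish: Small turquoise ceramic dish, 78 mm across, 26 mm tall, to be left alone. Origin at the centre of its underside.
Not all that is in view belongs to the job. Of the things that look like the grinder, the smallest one is meant.

How it is judged (in metres and radians):
On the way, in this order (a step that is already met when the one before it is completed fails the run):
1. the lid is fully shut on the drum, the key still up (value of joint lid below 0.04 rad and value of joint key below 0.003 m), for 0.3 s.
2. the key is pressed right down by the fingers with the lid shut (value of joint key above 0.0072 m and contact force between the fingers and key above 3 N and value of joint lid below 0.04 rad), for 0.3 s.
At the end, for the whole second after the job is handed in: The lid is shut (within 0.04 rad, 5 mm at the tab), and through the last second the robot's fingers still hold the key at 80 % or more of its 9 mm travel, with 3 to 30 N; the jars and the dish are within 20 mm of where they stood (all of step 2 and contact force between the fingers and key below 30 N and distance of each of jar_a, jar_b, jar_c, dish from where it was at the start of the episode below 0.02 m); the arm keeps its last pose, push and grip.
It fails at once if the key pressed while the lid is open (value of joint key above 0.004 m and value of joint lid above 0.06 rad).
It fails at once if the lid slammed (velocity of joint lid below -3 rad/s).
It fails at once if leaning hard on the grinder (over 40 N) (contact force between any of the arm, the fingers and grinder above 40 N).
It fails at once if a jar or the dish knocked away or over (distance of any of jar_a, jar_b, jar_c, dish from where it was at the start of the episode above 0.03 m or angle between any of jar_a, jar_b, jar_c's own z axis and vertical above 0.5 rad).
It also fails if it takes over 43 s, if anything falls off the work surface, if the arm or the gripper's body presses on something with over 40 N, if the wrist force passes 120 N, or if a joint passes its speed limit or range.

ROBOT

A 6-joint arm with a two-finger parallel gripper is mounted at the origin on the work surface. World frame = base frame: x ahead of the robot, y to its left, z up, the work surface at z = 0. Lengths are in mm, angles in rad, forces in N, time in s.
With the tool pointing down it reaches from about 350 to 775 mm from the base axis. Payload 7.3 kg.
Tool frame: the origin (TCP) lies midway between the tips of the shut fingers; the grasp point (between the pads) lies 19 mm behind it; z points along the fingers, y is the line along which they close (so a half turn about z gives the same grasp; the last joint's range is limited). The gripper opens to 92 mm and grips with 3 to 60 N. Pads are 19 mm wide; open, the fingers measure 130 mm over their backs; the gripper's body (75 mm by 190 mm) begins 47 mm behind the grasp point.
Start: joints at [1.173, 0.342, 1.524, -0, 1.275, -0.146], TCP at [130.788, 508.471, 189.141] pointing down, gripper open.
Joint ranges: [-2.53, 2.53], [-0.77, 2.02], [0.04, 2.7], [-1, 4.14], [0.28, 2.66], [-3.11, 3.11]. Speed limits (rad/s): [2.57, 2.57, 3.14, 3.14, 3.14, 3.14].

INTERFACE

Orientations are given as [roll, pitch, yaw] about the fixed x, y, z axes, in that order (R = Rz(yaw) Ry(pitch) Rx(roll)).
In Python, from plant import bot gives the robot as it stands.
- The arm moves only by the tool servo_tool, never from a script. Its argument "deltas" is a list of rows, each a list of 2 entries, a list of its own where there are three numbers: the shift along the tool's x, y, z in m, then the turn, a rotation vector about the tool's x, y, z in degrees. A call has 1 to 20 rows; each row shifts and turns the commanded pose from where the row before left it, along the tool's axes as they then stand; what a row does not reach is not made up. A row lasts 1/8 s, in which the tool goes at most 62.5 mm and 10.7 degrees, less where a joint would pass 70% of its speed; a pose out of reach is approached as far as the arm can. A call with a gripper value outside its range is refused whole. "fingers" is the opening, from 0 (shut) to 1 (fully open), set as the call begins (left out, the last holds). The fingers move at their own pace and stop on an object; the grip force is fixed at half the most. Time passes only in rows, so rows that do not move let the fingers close. It gives the time, the measured TCP pose, the force, the opening and the grip force at its end, in the units of the state.
- bot.get_obs(): the state, without advancing time (a new reading comes with each control period).
- bot.capture(name): name is "scene" or "top"; returns the picture (384x512x3 uint8, red, green, blue); there is no depth.
- bot.camera_model(name): a dict with "mtx" (3x3 intrinsics, pixels), "xyz" and "rotation" of the camera in the world. Camera axes: x right, y down, z forward; pixel columns grow to the right and rows downward; lengths in mm; the calibration is good to about 2 mm. A picture is of the moment at which its call begins. camera_model takes no time and is no camera call.
- bot.close_job(): hands the job in; it is judged then, once.
The state is a dict: "time": time; "joint_positions": joint angles; "dq": joint speeds; "tau": joint torques, N m; "tool_pos": TCP position; "tcp_rot": TCP orientation; "contact_force": force on the tool from outside, world axes, zero at the start; "moment": the same for the moment, N m; "grip_width": finger opening in mm; "finger_force": force on a finger pad.
Only numpy, scipy, OpenCV 4.12 (cv2) and the standard library are available. Lean on these libraries where they do the work, as an engineer would, in place of code of your own. Each camera call takes 0.05 s, during which the arm holds its last target. There are 200 camera calls.

## Working session

There is one attempt and no reset: what is moved stays moved. The work goes in short steps, Python scripts to look and compute and a tool call to move; the robot and the scene stay as the last step left them, time stands still between calls to the robot, and variables do not carry over. Pictures are saved under pics/ and viewed, at most 10 in all, crops included, and the job is handed in when it is done.

Besides the shell and the picture viewer there is one more tool, called after ">>>" by a JSON object that holds its "api" and its "payload", one argument or row to a line. servo_tool: Moves the arm, as the interface text tells. Its arguments: {"type":"object","properties":{"deltas":{"type":"array"},"fingers":{"type":"number"}},"required":["deltas"]}

```bash
mkdir -p pics; python3 - <<'E'
from plant import bot
import cv2,numpy as np
for n in("scene","top"):
    im=bot.capture(n);cv2.imwrite(f"pics/{n}0.png",im[:,:,::-1])
    c=bot.camera_model(n);print(n,c)
o=bot.get_obs();print(o)
E
```

```text
scene {'mtx': array([[358.43005695,   0.        , 260.27987275],
       [  0.        , 358.43005695, 196.14285595],
       [  0.        ,   0.        ,   1.        ]]), 'xyz': array([ 832.68278625,  320.9654313 , 1026.97667998]), 'rotation': array([-2.71326412, -0.00299444,  2.37723667])}
top {'mtx': array([[462.38633298,   0.        , 261.18766649],
       [  0.        , 462.38633298, 199.93485498],
       [  0.        ,   0.        ,   1.        ]]), 'xyz': array([ 443.56940588,   -5.92112247, 1247.72371767]), 'rotation': array([-3.06602403,  0.01846589, -1.57720858])}
{'time': 0.1, 'joint_positions': array([ 1.17298970e+00,  3.42652143e-01,  1.52490973e+00, -2.55908529e-05,
        1.27540845e+00, -1.46012006e-01]), 'dq': array([-0.00025042, -0.00108365, -0.00500782,  0.00100121,  0.00021977,
       -0.00155962]), 'tau': array([ 2.24679730e-03, -4.32003629e+01, -2.44696283e+01,  7.18253315e-02,
        5.26667212e-02, -7.54856751e-05]), 'tool_pos': array([130.63106593, 508.06193238, 188.51907573]), 'tcp_rot': array([-3.14022609e+00, -1.76229680e-04,  2.88980538e+00]), 'contact_force': array([-0.30946314,  0.26421494, -0.21542768]), 'moment': array([-0.08368491,  0.01335361, -0.05095999]), 'finger_force': 0.0, 'grip_width': 91.88995644510054}
```

View pics/scene0.png

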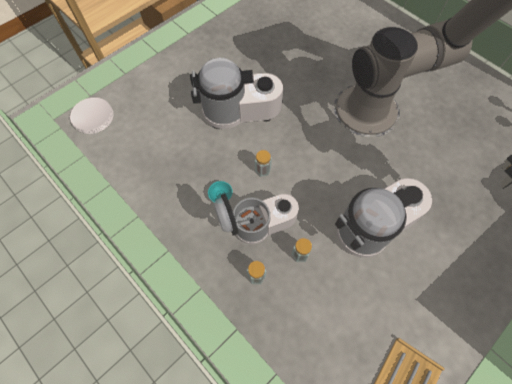

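View pics/top0.png

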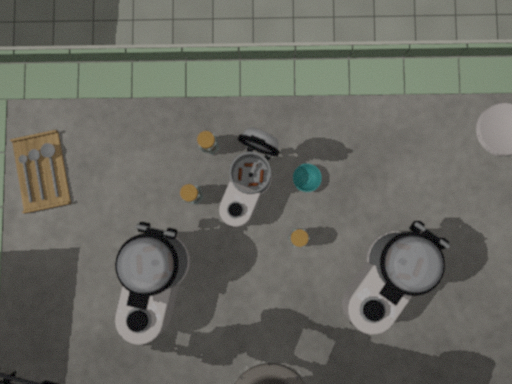

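The smallest grinder is the open one: drum at about top (251,173), key at (236,210), and its lid tilted up at the rear. Two jars are on its left, with one jar and the dish on its right. I'll enlarge both views.

```bash
python3 - <<'E'
import cv2,numpy as np
a=cv2.imread("pics/scene0.png")[150:290,200:320];b=cv2.imread("pics/top0.png")[115:255,180:330]
s=lambda i,f:cv2.resize(i,None,fx=f,fy=f,interpolation=cv2.INTER_CUBIC)
cv2.imwrite("pics/c1.png",s(a,4.28)); cv2.imwrite("pics/c2.png",s(b,4.28))
E
```

```text
(no output)
```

View pics/c1.png

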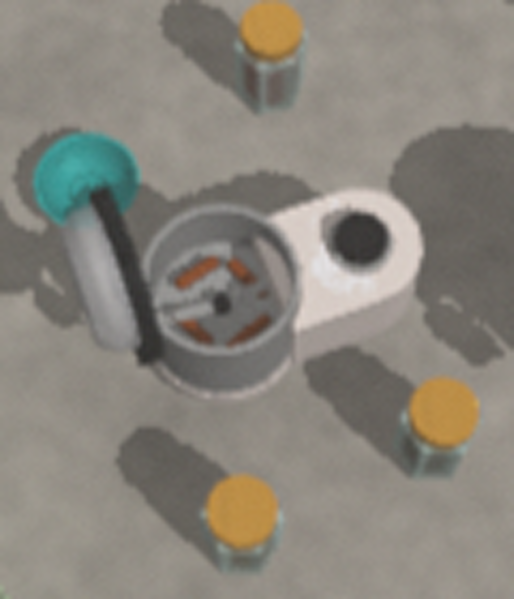

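View pics/c2.png

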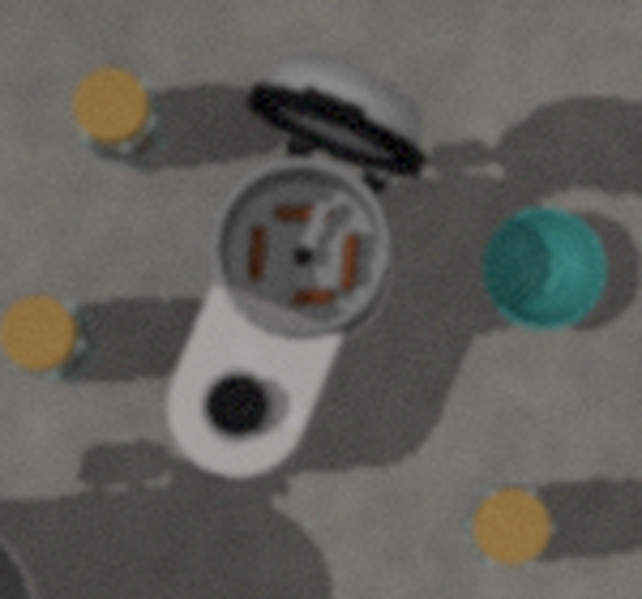

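In scene the key top is at (283.9,206.1) and the rim centre at (251.6,215.2). In top they are at (235.6,209.4) and (251.0,173.6). The lid is roughly upright. I'll triangulate these and overlay the lid model at several angles.

```bash
cat > h.py <<'E'
from plant import bot
import cv2,numpy as np
from scipy.spatial.transform import Rotation as R
C={n:bot.camera_model(n) for n in("scene","top")}
def P(n):
    c=C[n];r=R.from_euler('xyz',c["rotation"]).as_matrix().T
    return c["mtx"]@np.c_[r,-r@c["xyz"]]
def proj(n,X):
    q=P(n)@np.r_[np.array(X).T,np.ones((1,len(X)))];return (q[:2]/q[2]).T
def tri(s,t):
    q=cv2.triangulatePoints(P("scene"),P("top"),np.array(s,float).T,np.array(t,float).T);X=(q[:3]/q[3]).T
    e=np.linalg.norm(proj("top",X)-t,axis=1);return X,e
E
python3 - <<'E'
from h import *
f=lambda a,o:np.array(a)/4.28+o
s=f([[359,240],[221,279],[242,511],[444,412],[271,30]],[200,150])
t=f([[238,404],[304,251],[111,105],[39,333],[512,526]],[180,115])
X,e=tri(s,t);print(X.round(1),e.round(2))
k,d=X[:2]
yaw=np.arctan2(*(d-k)[1::-1]);print(yaw,np.linalg.norm((d-k)[:2]))
o=d.copy();o[2]=0
ex=np.array([np.cos(yaw),np.sin(yaw),0]);ey=np.array([-ex[1],ex[0],0]);z=np.array([0,0,1.])
ims=[]
for n,off,sz in(("scene",(200,150),(120,140)),("top",(180,115),(150,140))):
  im0=cv2.imread(f"pics/{n}0.png")
  im0=im0[off[1]:off[1]+sz[1],off[0]:off[0]+sz[0]]
  for a in(1.2,1.4,1.6):
    im=cv2.resize(im0,None,fx=2.1,fy=2.1)
    u=-ex*np.cos(a)+z*np.sin(a); w=z*np.cos(a)+ex*np.sin(a)
    h=o+58*ex+116*z
    th=np.linspace(0,6.28,40)
    ring=[h+u*(58+52*np.cos(q))+ey*52*np.sin(q) for q in th]
    tab=[h+u*l+ey*y+8*w for l,y in((108,17),(130,17),(130,-17),(108,-17))]
    for pts,col in((ring,(0,0,255)),(tab,(0,255,255))):
      p=(proj(n,pts)-off)*2.1
      cv2.polylines(im,[p.astype(int)],True,col,1)
    ims.append(im)
cv2.imwrite("pics/o1.png",np.r_[np.hstack([np.pad(i,((0,0),(0,315-i.shape[1]),(0,0))) for i in ims[:3]]),np.hstack(ims[3:])][:, :945])
i=cv2.imread("pics/o1.png");cv2.imwrite("pics/o1.png",cv2.resize(i,(800,int(i.shape[0]*800/945))))
E
```

```text
[[507.6  80.4  86.4]
 [596.2  40.7  98.4]
 [687.8 156.7  79.6]
 [551.  199.6  79.2]
 [434.8 -79.9  79.1]] [0.45 0.48 0.47 0.55 0.56]
-0.42134424318171326 97.11423201379323
```

View pics/o1.png

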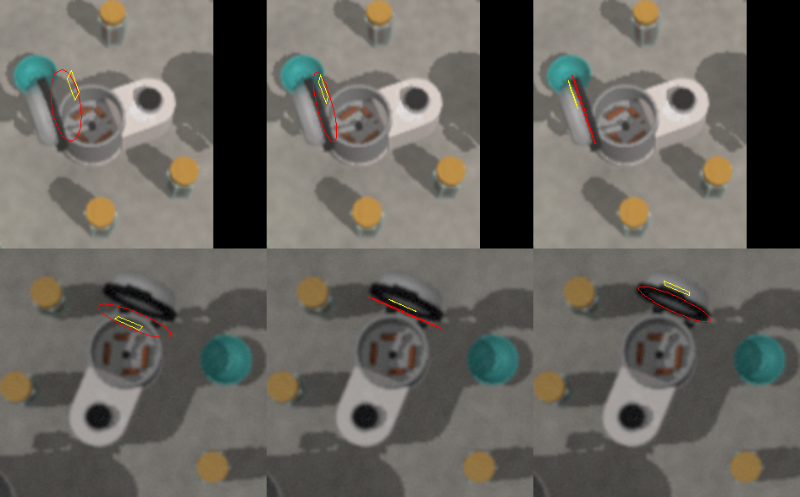

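The lid angle looks like about 1.5–1.6 rad. Heights come out about 10 mm low, so I'll redo it with the half-pixel correction and compare each view's XY at the text heights.

```bash
cat >> h.py <<'E'
def ray(n,px,z):
    M=P(n);c=C[n]["xyz"];d=np.linalg.solve(M[:,:3],[px[0],px[1],1.]);return c+d*(z-c[2])/d[2]
E
python3 - <<'E'
from h import *
f=lambda a,o:(np.array(a)+.5)/4.28-.5+o
s=f([[359,240],[221,279],[242,511],[444,412],[271,30]],[200,150])
t=f([[238,404],[304,251],[111,105],[39,333],[512,526]],[180,115])
X,e=tri(s,t);print(X.round(1),e.round(2))
for a,b,z in zip(s,t,(99,112,88,88,88)): print(ray("scene",a,z)[:2].round(1),ray("top",b,z)[:2].round(1))
E
```

```text
[[508.6  80.6  91. ]
 [596.8  41.1 103. ]
 [688.1 156.7  84.4]
 [551.8 199.3  83.8]
 [436.1 -79.1  83.7]] [0.25 0.3  0.3  0.36 0.36]
[510.7  83.5] [508.5  79.6]
[598.4  44.8] [596.1  40.2]
[687.9 158.3] [687.9 155.6]
[552.1 201. ] [552.  197.9]
[436.9 -76.1] [436.7 -79.5]
```

>>> {"api": "servo_tool", "payload": {
  "deltas": [
    [[0,0,-0.04],[0,0,0]],
    [[0,0,-0.06],[0,0,0]],
    [[0,0,-0.06],[0,0,0]],
    [[0,0,0],[0,0,5]],
    [[0,0,0],[0,0,4.7]]
  ],
  "fingers": 0
}}

```text
time: 0.72
tool_pos: [130.8, 508.5, 349.5]
tcp_rot: [3.141, -0.0, 2.718]
contact_force: [0.1, 0.1, -0.1]
grip_width: 46.3
finger_force: 0.0
```

>>> {"api": "servo_tool", "payload": {
  "deltas": [
    [[-0.0365,-0.0117,0],[0,0,0]],
    [[-0.0365,-0.0117,0],[0,0,0]],
    [[-0.0365,-0.0117,0],[0,0,0]],
    [[-0.0365,-0.0117,0],[0,0,0]],
    [[-0.0365,-0.0117,0],[0,0,0]],
    [[-0.0365,-0.0117,0],[0,0,0]],
    [[-0.0365,-0.0117,0],[0,0,0]],
    [[-0.0365,-0.0117,0],[0,0,0]],
    [[-0.0365,-0.0117,0],[0,0,0]],
    [[-0.0365,-0.0117,0],[0,0,0]],
    [[-0.0365,-0.0117,0],[0,0,0]],
    [[-0.0365,-0.0117,0],[0,0,0]],
    [[-0.0365,-0.0117,0],[0,0,0]],
    [[-0.0365,-0.0117,0],[0,0,0]],
    [[-0.0365,-0.0117,0],[0,0,0]],
    [[-0.0365,-0.0117,0],[0,0,0]],
    [[-0.0365,-0.0117,0],[0,0,0]],
    [[-0.0365,-0.0117,0],[0,0,0]],
    [[-0.0365,-0.0117,0],[0,0,0]],
    [[-0.0365,-0.0117,0],[0,0,0]]
  ]
}}

```text
time: 3.22
tool_pos: [702.0, -4.4, 348.6]
tcp_rot: [-3.141, -0.001, 2.72]
contact_force: [1.0, -0.0, -0.2]
grip_width: 0.7
finger_force: 0.0
```

>>> {"api": "servo_tool", "payload": {
  "deltas": [
    [[0,0,0],[0,0,0]]
  ]
}}

```text
time: 3.35
tool_pos: [702.6, -5.8, 345.5]
tcp_rot: [-3.14, -0.004, 2.718]
contact_force: [-0.5, 0.3, -0.5]
grip_width: 0.3
finger_force: 0.0
```

```bash
python3 - <<'E'
from h import *
o=bot.get_obs();print(o["tool_pos"],o["tcp_rot"],o["time"])
v=[]
for n in("scene","top"):
    im=np.ascontiguousarray(bot.capture(n)[:,:,::-1]);cv2.imwrite(f"pics/{n}1.png",im)
    p=proj(n,[o["tool_pos"]])[0];print(n,p)
    x,y=(int(max(0,q-60)) for q in p)
    c=cv2.resize(im[y:y+140,x:x+130],None,fx=3,fy=3)
    c=np.pad(c,((0,420-c.shape[0]),(0,0),(0,0)))
    cv2.circle(c,(int((p[0]-x)*3),int((p[1]-y)*3)),4,(0,0,255),1);v.append(c)
cv2.imwrite("pics/v1.png",np.hstack(v))
E
```

```text
[702.5690885   -5.83033678 345.48472417] [-3.14005043 -0.00403698  2.7175379 ] 3.35
scene [196.52354791 189.68537412]
top [268.68793223 104.27380355]
```

View pics/v1.png

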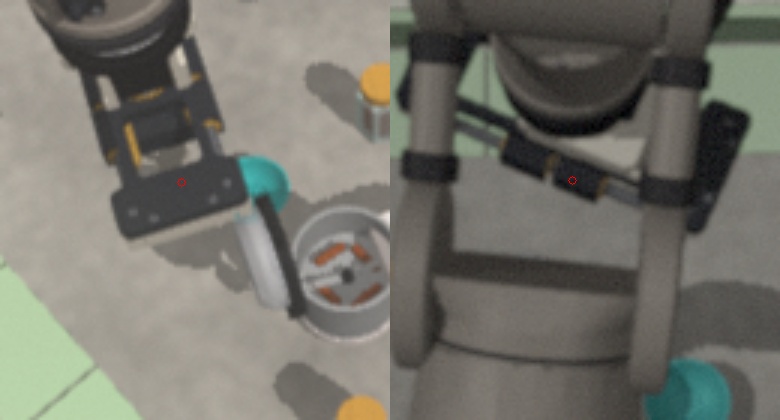

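The tool is behind the lid and clear of it. I'll descend to about z 235, then close in gently on the tab.

>>> {"api": "servo_tool", "payload": {
  "deltas": [
    [[0,0,0.02],[0,0,0]],
    [[0,0,0.03],[0,0,0]],
    [[0,0,0.03],[0,0,0]],
    [[0,0,0.02],[0,0,0]],
    [[0,0,0.01],[0,0,0]],
    [[0,0,0],[0,0,0]],
    [[0,0,0],[0,0,0]]
  ]
}}

```text
time: 4.32
tool_pos: [701.7, -3.2, 240.6]
tcp_rot: [3.141, 0.002, 2.721]
contact_force: [1.3, 0.6, 1.0]
grip_width: 0.5
finger_force: 0.0
```

>>> {"api": "servo_tool", "payload": {
  "deltas": [
    [[0.01,0,0],[0,0,0]],
    [[0.007,0,0],[0,0,0]],
    [[0,0,0],[0,0,0]]
  ]
}}

```text
time: 4.7
tool_pos: [685.8, 3.7, 240.0]
tcp_rot: [3.141, 0.001, 2.721]
contact_force: [0.7, -0.7, 0.5]
grip_width: 0.5
finger_force: 0.0
```

```bash
python3 - <<'E'
from h import *
im=bot.capture("scene")[:,:,::-1];cv2.imwrite("pics/s2.png",cv2.resize(im[130:250,170:320],None,fx=5,fy=5,interpolation=cv2.INTER_CUBIC))
o=bot.get_obs();print(o["tool_pos"],o["contact_force"],proj("scene",[o["tool_pos"]]))
E
```

```text
[685.99843161   3.53619803 239.81505375] [-0.93930234  0.68923448  0.36746958] [[211.47372806 207.07966719]]
```

View pics/s2.png

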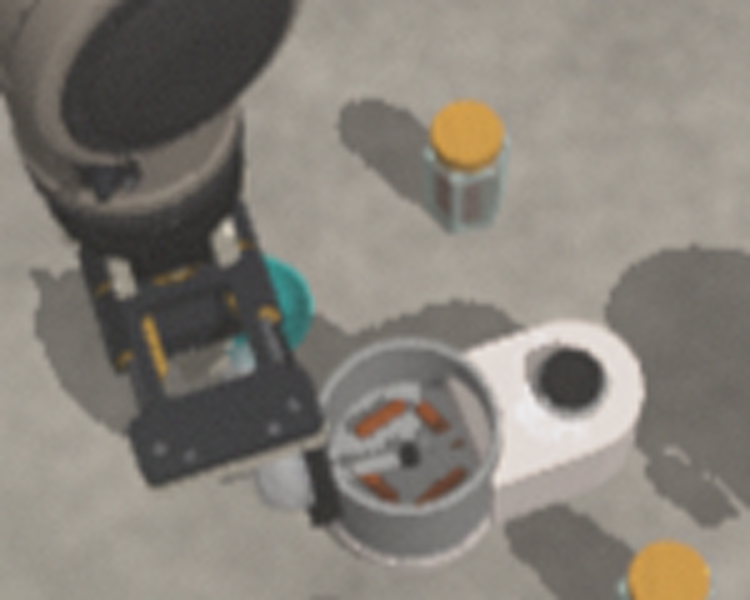

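```bash
cat > arc.py <<'E'
from h import *
import sys
H=np.array([651.5,18.3]);EX=np.array([.9125,-.409])
def tgt(a):
    u=117+12*(1.6-a)/1.6; return np.array([-u*np.cos(a)+8*np.sin(a)+9.5,116+u*np.sin(a)+8*np.cos(a)])
def rows(a0,a1,n):
    p=bot.get_obs()["tool_pos"];lat=(p[:2]-H)@[.409,.9125]
    r=np.array([(p[:2]-H)@EX,p[2]]);print("r,z",r.round(1),"lat",lat.round(1))
    T=[r]+[tgt(a) for a in np.linspace(a0,a1,n)]
    d=np.diff(T,axis=0)*1e-3
    print([[-float(q[0].round(4)),0,-float(q[1].round(4))] for q in d])
if __name__=="__main__": rows(*map(float,sys.argv[1:3]),int(sys.argv[3]))
E
python3 arc.py 1.75 0.95 20
```

```text
r,z [ 37.5 239.8] lat 0.6
[[-0.0005, 0, 0.0112], [0.0047, 0, -0.0014], [0.0048, 0, -0.0012], [0.0049, 0, -0.001], [0.0049, 0, -0.0008], [0.0049, 0, -0.0006], [0.005, 0, -0.0004], [0.005, 0, -0.0002], [0.005, 0, 0.0], [0.005, 0, 0.0002], [0.005, 0, 0.0005], [0.005, 0, 0.0007], [0.005, 0, 0.0009], [0.005, 0, 0.0011], [0.0049, 0, 0.0013], [0.0049, 0, 0.0015], [0.0048, 0, 0.0017], [0.0048, 0, 0.0019], [0.0047, 0, 0.0022], [0.0046, 0, 0.0024]]
```

>>> {"api": "servo_tool", "payload": {
  "deltas": [
    [[0,0,0.009],[0,0,0]],
    [[0.005,0,0],[0,0,0]],
    [[0.005,0,-0.001],[0,0,0]],
    [[0.005,0,-0.001],[0,0,0]],
    [[0.005,0,-0.001],[0,0,0]],
    [[0.005,0,-0.001],[0,0,0]],
    [[0.005,0,0],[0,0,0]],
    [[0.005,0,0],[0,0,0]],
    [[0.005,0,0],[0,0,0]],
    [[0.005,0,0],[0,0,0]]
  ]
}}

```text
time: 6.0
tool_pos: [644.5, 22.0, 234.1]
tcp_rot: [3.142, -0.0, 2.721]
contact_force: [0.4, 0.4, -1.4]
grip_width: 0.6
finger_force: 0.0
```

```bash
python3 arc.py 1.25 0.7 15; python3 - <<'E'
from h import *
o=bot.get_obs();print(o["contact_force"],o["time"])
im=bot.capture("scene")[:,:,::-1];cv2.imwrite("pics/s3.png",cv2.resize(im[130:250,170:320],None,fx=5,fy=5,interpolation=cv2.INTER_CUBIC))
E
```

```text
r,z [ -7.9 234.1] lat 0.5
[[0.0127, 0, 0.002], [0.0046, 0, 0.001], [0.0046, 0, 0.0012], [0.0046, 0, 0.0014], [0.0045, 0, 0.0016], [0.0045, 0, 0.0017], [0.0044, 0, 0.0019], [0.0043, 0, 0.0021], [0.0043, 0, 0.0023], [0.0042, 0, 0.0024], [0.0041, 0, 0.0026], [0.004, 0, 0.0028], [0.0039, 0, 0.0029], [0.0038, 0, 0.0031], [0.0037, 0, 0.0033]]
[ 0.39270158  0.39286355 -1.43246745] 6.0
```

View pics/s3.png

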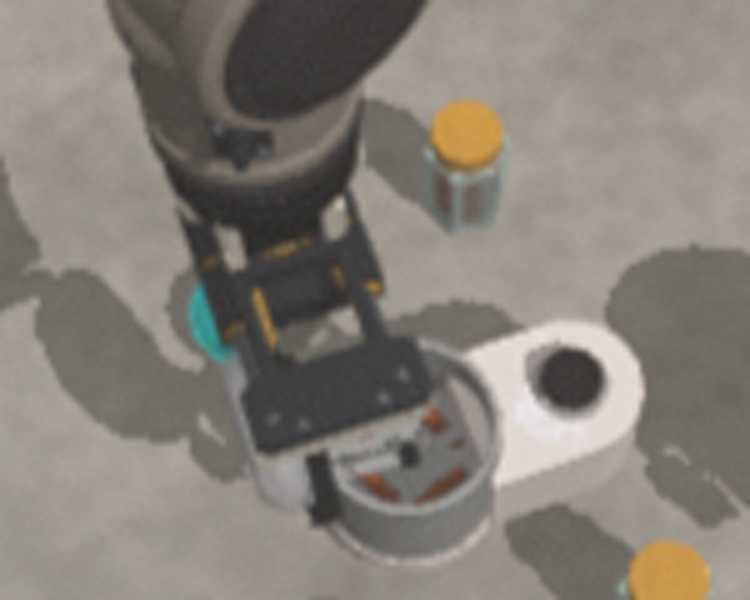

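The view shows the hand over the drum's rear, with the dome's lower edge at about crop (285,500). I can't tell from it whether the lid has moved, so I'll compare pixel profiles of the dome and rim with the earlier frames.

```bash
python3 - <<'E'
import cv2
s0=cv2.imread("pics/scene0.png",0)[130:250,170:320]
f=lambda n:cv2.resize(cv2.imread(n,0),(150,120),interpolation=cv2.INTER_AREA)
s2,s3=f("pics/s2.png"),f("pics/s3.png")
for r in (93,96,99,102):
    for s in(s0,s2,s3): print(r,*s[r,46:76])
E
```

```text
93 104 103 110 121 107 126 136 138 144 151 156 158 155 147 133 87 55 52 56 65 105 142 123 119 125 149 151 150 145 140
93 144 144 143 144 138 139 145 150 153 162 167 169 167 160 142 95 60 53 56 69 112 145 133 129 136 158 162 160 155 152
93 109 109 115 126 117 131 141 145 149 156 166 167 164 157 140 94 57 51 55 70 111 145 134 127 133 155 160 157 153 149
96 125 137 137 135 130 118 133 138 138 138 144 149 149 147 142 124 74 52 54 53 71 112 145 129 109 100 86 78 82 84
96 132 143 145 144 138 128 140 147 146 148 156 159 161 159 152 129 80 55 53 55 73 121 155 143 122 106 92 85 88 88
96 132 144 145 144 138 126 139 145 144 148 154 156 158 157 150 129 80 54 54 55 73 120 153 139 119 105 91 82 85 84
99 140 142 142 140 139 131 117 122 128 133 138 138 141 139 132 120 105 59 54 52 52 60 82 95 119 139 141 129 117 97
99 151 151 152 151 150 141 129 130 137 143 146 150 151 147 142 129 109 63 51 52 54 65 85 104 128 146 149 140 127 104
99 150 151 148 148 148 139 126 128 134 140 144 148 149 147 140 127 108 63 53 52 55 63 82 100 126 145 149 138 126 102
102 143 143 143 142 142 142 140 139 138 138 134 135 136 138 138 102 55 51 50 50 51 56 69 81 84 87 87 91 97 107
102 151 152 152 154 152 151 150 148 146 146 145 144 146 150 146 109 63 51 53 55 53 57 69 85 90 90 93 98 107 116
102 149 150 150 151 151 149 149 148 147 144 142 143 142 147 144 110 62 50 52 53 52 57 69 84 88 90 92 98 105 115
```

The lid hasn't moved, so its angle must be smaller than I assumed. I'll fit the angle by rendering the dark rim and tab in both views.

```bash
python3 - <<'E'
from h import *
H=np.array([651.5,18.3,116]);ex=np.array([.9125,-.409,0]);ey=np.array([.409,.9125,0]);z=np.array([0,0,1.])
th=np.linspace(0,2*np.pi,61)
S=4
box={"scene":(214,185,242,236),"top":(235,125,282,158)}
def ren(n,a,sh=(0,0),o=np.zeros(3)):
    u=-ex*np.cos(a)+z*np.sin(a);w=z*np.cos(a)+ex*np.sin(a);h=H+o
    m=np.zeros((384*S,512*S),np.uint8)
    def poly(pts):
        p=((proj(n,pts)+.5+sh)*S).astype(np.int32);cv2.fillConvexPoly(m,cv2.convexHull(p),255)
    for i in range(60):
        poly([h+u*(58+r*np.cos(t))+ey*r*np.sin(t)+w*k for t in th[i:i+2] for r in(45,52) for k in(0,8)])
    poly([h+u*l+ey*y+w*k for l in(106,130) for y in(-17,17) for k in(0,8)])
    return cv2.resize(m,(512,384),interpolation=cv2.INTER_AREA)/255.
for n in box:
    x0,y0,x1,y1=box[n]
    g=cv2.imread(f"pics/{n}0.png",0)[y0:y1,x0:x1].astype(float)
    d=np.clip((110-g)/60,0,1)
    res=[]
    for a in np.arange(1.0,1.8,.05):
        for dx in range(-2,3):
            for dy in range(-2,3):
                m=ren(n,a,(dx,dy))[y0:y1,x0:x1]
                res.append((np.minimum(m,d).sum()/np.maximum(m,d).sum(),round(a,2),dx,dy))
    best={}
    for r in res: best[r[1]]=max(best.get(r[1],(0,)),r)
    print(n,[(k,round(v[0],2),v[2:]) for k,v in best.items()])
E
```

```text
scene [(np.float64(1.0), np.float64(0.3), (1, 2)), (np.float64(1.05), np.float64(0.31), (1, 2)), (np.float64(1.1), np.float64(0.31), (1, 2)), (np.float64(1.15), np.float64(0.32), (2, 2)), (np.float64(1.2), np.float64(0.33), (2, 2)), (np.float64(1.25), np.float64(0.32), (2, 2)), (np.float64(1.3), np.float64(0.3), (2, 2)), (np.float64(1.35), np.float64(0.29), (2, 1)), (np.float64(1.4), np.float64(0.3), (2, 0)), (np.float64(1.45), np.float64(0.39), (-2, 2)), (np.float64(1.5), np.float64(0.47), (1, 2)), (np.float64(1.55), np.float64(0.56), (2, 0)), (np.float64(1.6), np.float64(0.47), (2, -2)), (np.float64(1.65), np.float64(0.3), (2, -2)), (np.float64(1.7), np.float64(0.22), (2, -2)), (np.float64(1.75), np.float64(0.17), (2, -2))]
top [(np.float64(1.0), np.float64(0.25), (2, -2)), (np.float64(1.05), np.float64(0.26), (2, -2)), (np.float64(1.1), np.float64(0.28), (2, -2)), (np.float64(1.15), np.float64(0.31), (2, -2)), (np.float64(1.2), np.float64(0.32), (0, -2)), (np.float64(1.25), np.float64(0.33), (2, -2)), (np.float64(1.3), np.float64(0.38), (2, -2)), (np.float64(1.35), np.float64(0.35), (1, -2)), (np.float64(1.4), np.float64(0.25), (-1, -1)), (np.float64(1.45), np.float64(0.32), (-1, -2)), (np.float64(1.5), np.float64(0.44), (-1, -1)), (np.float64(1.55), np.float64(0.52), (-2, 0)), (np.float64(1.6), np.float64(0.53), (-2, 2)), (np.float64(1.65), np.float64(0.43), (-2, 2)), (np.float64(1.7), np.float64(0.31), (-2, 2)), (np.float64(1.75), np.float64(0.24), (-2, 2))]
```

The fit gives about 1.55 rad, so contact was expected. I'll take one composite with the projected tool points and lid model to see why there was none.

```bash
python3 - <<'E'
from h import *
o=bot.get_obs();p=o["tool_pos"];Rt=R.from_euler('xyz',o["tcp_rot"]).as_matrix()
H=np.array([651.5,18.3,116]);ex=np.array([.9125,-.409,0]);ey=np.array([.409,.9125,0]);z=np.array([0,0,1.]);a=1.55
u=-ex*np.cos(a)+z*np.sin(a);w=z*np.cos(a)+ex*np.sin(a)
th=np.linspace(0,6.28,40)
v=[]
for n in("scene","top"):
    im=bot.capture(n)[:,:,::-1]
    c0=proj(n,[p])[0];x,y=int(c0[0]-45),int(c0[1]-62)
    c=cv2.resize(im[y:y+120,x:x+80],None,fx=5,fy=5,interpolation=cv2.INTER_CUBIC)
    L=lambda X,col,cl=True:cv2.polylines(c,[((proj(n,X)+.5-(x,y))*5).astype(np.int32)],cl,col,1)
    for k,col in((0,(0,0,255)),(-66,(0,255,0))):
        L([p+Rt@[i,j,k] for i,j in((9.5,19),(9.5,-19),(-9.5,-19),(-9.5,19))],col)
    L([p+Rt@[i,j,-66] for i,j in((37,95),(37,-95),(-37,-95),(-37,95))],(0,255,0))
    L([H+u*(58+52*np.cos(t))+ey*52*np.sin(t) for t in th],(255,0,255))
    L([H+u*l+ey*j+8*w for l,j in((110,17),(130,17),(130,-17),(110,-17))],(0,255,255))
    v.append(c)
cv2.imwrite("pics/v2.png",np.hstack(v))
E
```

```text
(no output)
```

View pics/v2.png

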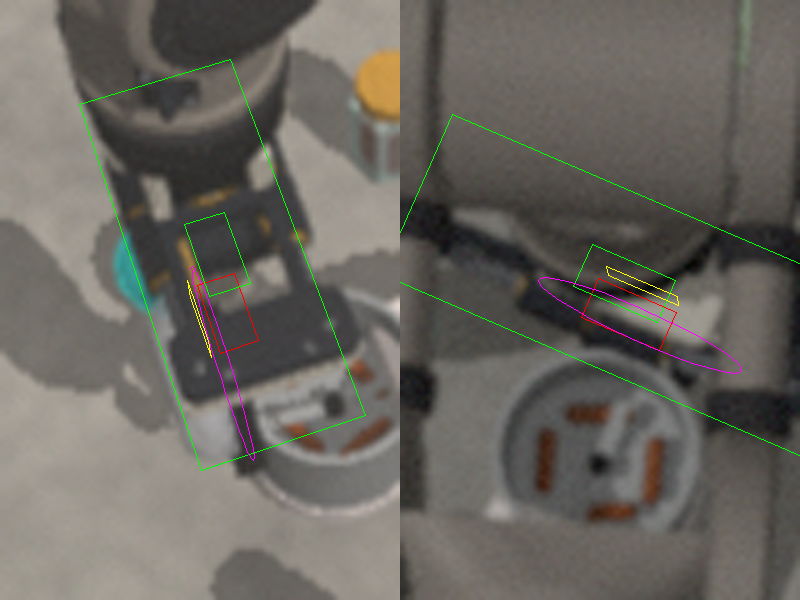

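```bash
python3 - <<'E'
from h import *
ex=np.array([.9125,-.409]);ey=np.array([.409,.9125])
f=lambda a:(np.array(a)+.5)/4.28-.5+(180,115)
D=ray("top",f((304,251)),112)[:2]
for nm,px in(("L",(254,95)),("R",(420,165)),("mid",(337,130))):
  for z in(160,174):
    q=ray("top",f(px),z)[:2]-D; print(nm,z,"r from hinge",(q@ex-58).round(1),"lat",(q@ey).round(1))
E
```

```text
L 160 r from hinge 5.8 lat 56.6
L 174 r from hinge 3.5 lat 54.5
R 160 r from hinge 6.7 lat -44.0
R 174 r from hinge 4.3 lat -44.8
mid 160 r from hinge 6.3 lat 6.2
mid 174 r from hinge 3.9 lat 4.8
```

```bash
python3 - <<'E'
from h import *
o=bot.get_obs();print(o["tool_pos"],o["contact_force"],o["tau"])
t0=cv2.imread("pics/top0.png",0);t=cv2.cvtColor(bot.capture("top"),cv2.COLOR_RGB2GRAY)
cv2.imwrite("pics/t3.png",t)
for x in (239,242,245,248,268,272,276,278):
    print(x);print(*t0[130:168,x]);print(*t[130:168,x])
E
```

```text
[644.62577498  22.01517186 234.27329908] [ 0.50473504 -1.1457322  -0.64557246] [ 1.35945459e-01 -5.54092705e+01 -2.61288947e+01  8.74346530e-03
  1.03420804e-01  9.76393057e-03]
239
108 107 103 103 79 48 28 19 17 8 17 36 56 63 63 64 69 68 68 67 73 88 98 103 106 112 99 84 64 61 58 69 79 84 86 82 79 65
67 78 88 86 64 57 90 104 82 47 35 33 40 36 31 37 57 67 66 71 76 97 106 110 115 119 107 85 68 61 62 73 84 85 86 88 87 74
242
107 110 105 99 73 42 18 23 1 17 10 10 22 37 51 65 59 61 65 63 74 88 98 109 109 86 60 57 59 67 80 84 82 80 79 79 76 77
59 58 61 73 84 78 53 38 47 56 55 36 35 37 37 29 39 55 67 75 79 94 108 116 116 95 74 60 62 73 83 86 88 90 88 85 86 85
245
114 118 124 124 96 61 28 13 11 16 34 25 21 19 18 45 63 67 75 85 95 98 105 106 89 63 51 63 72 81 77 81 67 52 40 46 60 75
59 61 62 59 64 81 80 67 46 17 36 43 42 38 33 42 29 26 54 81 97 103 112 116 97 69 61 65 76 86 91 84 76 59 46 44 60 78
248
120 125 129 131 125 97 52 19 24 19 28 45 45 34 15 18 35 33 30 21 26 66 97 97 77 56 52 65 76 82 80 81 67 55 42 46 52 71
50 54 53 56 60 64 78 78 56 37 33 52 57 56 51 54 51 43 33 21 32 73 105 103 7
[... 380 characters left out ...]
 10 9 16 9 17 25 44 80 93 77 74 72 69 75 71 76 75 76 78
32 23 30 44 64 79 91 100 102 103 113 133 147 151 150 152 147 141 137 125 92 54 50 68 74 71 77 84 78 75 63 57 50 49 46 43 49 50
276
108 106 104 108 107 107 105 103 95 93 92 91 96 97 98 96 91 80 58 32 23 12 15 14 16 31 56 73 71 72 74 74 77 76 78 71 75 75
30 36 30 41 42 57 77 90 98 99 100 101 103 97 96 97 97 99 96 94 97 102 100 100 100 98 99 104 100 77 47 43 40 46 43 37 40 50
278
109 107 106 108 104 106 104 104 104 103 102 101 97 96 100 98 100 99 99 88 64 33 25 46 61 78 79 75 68 73 74 73 75 82 76 78 76 75
33 41 39 40 67 91 101 101 105 105 107 105 105 107 111 108 108 107 107 110 108 106 110 104 110 110 108 110 106 83 48 39 46 43 46 37 44 48
```

In the top view the rim's right end has left its old place (column 276, rows 148–154), and its left end has moved down about 4–5 px. So the lid is moving as planned, and I'll continue the arc.

>>> {"api": "servo_tool", "payload": {
  "deltas": [
    [[0.0045,0,0.0005],[0,0,0]],
    [[0.0045,0,0.0007],[0,0,0]],
    [[0.004,0,0.0008],[0,0,0]],
    [[0.0046,0,0.001],[0,0,0]],
    [[0.0046,0,0.0012],[0,0,0]],
    [[0.0046,0,0.0014],[0,0,0]],
    [[0.0045,0,0.0016],[0,0,0]],
    [[0.0045,0,0.0017],[0,0,0]],
    [[0.0044,0,0.0019],[0,0,0]],
    [[0.0043,0,0.0021],[0,0,0]],
    [[0.0043,0,0.0023],[0,0,0]],
    [[0.0042,0,0.0024],[0,0,0]],
    [[0.0041,0,0.0026],[0,0,0]],
    [[0.004,0,0.0028],[0,0,0]],
    [[0.0039,0,0.0029],[0,0,0]],
    [[0.0038,0,0.0031],[0,0,0]],
    [[0.0037,0,0.0033],[0,0,0]]
  ]
}}

```text
time: 8.32
tool_pos: [578.4, 51.6, 201.6]
tcp_rot: [3.141, 0.0, 2.721]
contact_force: [1.1, -0.0, -0.0]
grip_width: 0.6
finger_force: 0.0
```

```bash
python3 arc.py 0.66 0.1 15
```

```text
r,z [-80.3 201.6] lat 0.5
[[0.0033, 0, 0.0032], [0.0035, 0, 0.0036], [0.0033, 0, 0.0038], [0.0032, 0, 0.0039], [0.003, 0, 0.004], [0.0029, 0, 0.0042], [0.0027, 0, 0.0043], [0.0025, 0, 0.0044], [0.0024, 0, 0.0045], [0.0022, 0, 0.0046], [0.002, 0, 0.0047], [0.0018, 0, 0.0048], [0.0016, 0, 0.0049], [0.0014, 0, 0.0049], [0.0012, 0, 0.005]]
```

>>> {"api": "servo_tool", "payload": {
  "deltas": [
    [[0.0033,0,0.0032],[0,0,0]],
    [[0.0035,0,0.0036],[0,0,0]],
    [[0.0033,0,0.0038],[0,0,0]],
    [[0.0032,0,0.0039],[0,0,0]],
    [[0.003,0,0.004],[0,0,0]],
    [[0.0029,0,0.0042],[0,0,0]],
    [[0.0027,0,0.0043],[0,0,0]],
    [[0.0025,0,0.0044],[0,0,0]],
    [[0.0024,0,0.0045],[0,0,0]],
    [[0.0022,0,0.0046],[0,0,0]],
    [[0.002,0,0.0047],[0,0,0]],
    [[0.0018,0,0.0048],[0,0,0]],
    [[0.0016,0,0.0049],[0,0,0]],
    [[0.0014,0,0.0049],[0,0,0]],
    [[0.0012,0,0.005],[0,0,0]],
    [[0,0,0],[0,0,0]]
  ]
}}

```text
time: 10.32
tool_pos: [544.5, 66.7, 136.6]
tcp_rot: [-3.141, -0.001, 2.721]
contact_force: [0.4, -0.1, -0.9]
grip_width: 0.7
finger_force: 0.0
```

```bash
python3 arc.py 0.06 0 3; python3 - <<'E'
from h import *
H=np.array([651.5,18.3,116]);ex=np.array([.9125,-.409,0])
t=bot.capture("scene");cv2.imwrite("pics/s4.png",t[:,:,::-1])
E
```

```text
r,z [-117.4  136.6] lat 0.4
[[0.0009, 0, 0.0049], [0.0006, 0, 0.0038], [0.0005, 0, 0.0039]]
```

>>> {"api": "servo_tool", "payload": {
  "deltas": [
    [[0.0015,0,0.004],[0,0,0]],
    [[0.0015,0,0.004],[0,0,0]],
    [[0,0,0.002],[0,0,0]],
    [[0,0,0.001],[0,0,0]],
    [[0,0,0],[0,0,0]],
    [[0,0,0],[0,0,0]]
  ]
}}

```text
time: 11.12
tool_pos: [542.2, 67.9, 126.1]
tcp_rot: [3.141, 0.0, 2.721]
contact_force: [0.0, 0.3, -0.2]
grip_width: 0.3
finger_force: 0.0
```

>>> {"api": "servo_tool", "payload": {
  "deltas": [
    [[0,0,0.001],[0,0,0]],
    [[0,0,0],[0,0,0]]
  ]
}}

```text
time: 11.38
tool_pos: [542.1, 67.9, 125.0]
tcp_rot: [3.142, -0.0, 2.721]
contact_force: [-0.2, -0.2, 0.7]
grip_width: 0.4
finger_force: 0.0
```

>>> {"api": "servo_tool", "payload": {
  "deltas": [
    [[0,0,0.001],[0,0,0]],
    [[0,0,0],[0,0,0]]
  ]
}}

```text
time: 11.62
tool_pos: [542.1, 67.8, 123.9]
tcp_rot: [3.142, -0.0, 2.72]
contact_force: [0.2, -0.3, 0.0]
grip_width: 0.4
finger_force: 0.0
```

>>> {"api": "servo_tool", "payload": {
  "deltas": [
    [[0,0,0.001],[0,0,0]],
    [[0,0,0],[0,0,0]]
  ]
}}

```text
time: 11.88
tool_pos: [542.1, 67.8, 122.9]
tcp_rot: [3.142, -0.0, 2.72]
contact_force: [0.4, -0.5, 0.3]
grip_width: 0.7
finger_force: 0.0
```

>>> {"api": "servo_tool", "payload": {
  "deltas": [
    [[0,0,0.001],[0,0,0]],
    [[0,0,0],[0,0,0]]
  ]
}}

```text
time: 12.12
tool_pos: [542.0, 67.9, 121.9]
tcp_rot: [3.142, -0.0, 2.721]
contact_force: [-0.7, 0.1, 0.7]
grip_width: 0.6
finger_force: 0.0
```

There was no resistance at 124 mm, so I'll check numerically whether the lid came down.

```bash
python3 - <<'E'
from h import *
for n,b in(("scene",(230,190,275,245)),("top",(230,125,285,195))):
    im=np.ascontiguousarray(bot.capture(n)[:,:,::-1]);cv2.imwrite(f"pics/{n}5.png",im)
    for f in(f"pics/{n}0.png",f"pics/{n}5.png"):
        i=cv2.imread(f).astype(int)[b[1]:b[3],b[0]:b[2]]
        o=(i[...,2]-i[...,0]>40);print(f,o.sum(),[tuple(k+np.array(b[:2])) for k in np.argwhere(o)[::25][:,::-1]])
a,b=cv2.imread("pics/top0.png",0),cv2.imread("pics/top5.png",0)
for x in(239,248,268,276):print(x);print(*a[126:168,x]);print(*b[126:168,x])
E
```

```text
pics/scene0.png 63 [(np.int64(248), np.int64(210)), (np.int64(254), np.int64(213)), (np.int64(261), np.int64(225))]
pics/scene5.png 75 [(np.int64(248), np.int64(210)), (np.int64(248), np.int64(213)), (np.int64(244), np.int64(216))]
pics/top0.png 61 [(np.int64(246), np.int64(164)), (np.int64(239), np.int64(175)), (np.int64(254), np.int64(183))]
pics/top5.png 0 []
239
110 111 107 108 108 107 103 103 79 48 28 19 17 8 17 36 56 63 63 64 69 68 68 67 73 88 98 103 106 112 99 84 64 61 58 69 79 84 86 82 79 65
112 116 117 115 114 116 109 105 85 55 25 22 18 8 27 42 56 67 66 69 70 73 66 71 69 64 66 68 70 74 80 82 86 89 88 92 94 93 97 97 99 100
248
110 107 108 115 120 125 129 131 125 97 52 19 24 19 28 45 45 34 15 18 35 33 30 21 26 66 97 97 77 56 52 65 76 82 80 81 67 55 42 46 52 71
112 113 111 122 125 129 136 136 130 105 56 25 9 15 34 41 48 32 17 27 37 38 31 29 29 49 61 63 71 69 77 75 77 82 85 85 81 84 86 86 86 88
268
111 111 109 110 109 109 109 105 104 105 105 113 118 118 120 118 113 89 50 19 18 17 18 36 48 39 17 25 46 68 63 32 20 40 62 82 91 104 105 109 108 105
113 117 115 115 121 116 112 112 105 107 115 119 121 122 122 121 115 92 50 20 13 25 14 41 52 39 25 16 56 73 63 30 28 40 63 74 83 76 75 68 64 57
276
110 111 108 107 108 106 104 108 107 107 105 103 95 93 92 91 96 97 98 96 91 80 58 32 23 12 15 14 16 31 56 73 71 72 74 74 77 76 78 71 75 75
112 111 114 111 111 110 112 113 113 111 112 108 100 97 96 99 99 103 98 102 99 84 59 31 11 7 10 7 4 32 61 76 74 72 77 75 79 78 81 85 81 81
```

The lid is exactly where it started: the top profiles at columns 239–276 match the first picture. So the fingers never touched it. I'll raise and tilt the tool so the cameras can see the real fingertips.

>>> {"api": "servo_tool", "payload": {
  "deltas": [
    [[0,0,-0.04],[0,0,0]],
    [[0,0,-0.05],[0,0,0]],
    [[0,0,-0.05],[0,0,0]],
    [[0,0,-0.02],[0,0,0]],
    [[0,0,0],[-10,0,0]],
    [[0,0,0],[-10,0,0]],
    [[0,0,0],[-10,0,0]],
    [[0,0,0],[-10,0,0]],
    [[0,0,0],[0,0,0]],
    [[0,0,0],[0,0,0]]
  ]
}}

```text
time: 13.48
tool_pos: [542.5, 67.7, 282.5]
tcp_rot: [2.446, 0.001, 2.72]
contact_force: [-0.1, -0.4, 1.0]
grip_width: 0.6
finger_force: 0.0
```

```bash
python3 - <<'E'
from h import *
o=bot.get_obs();p=o["tool_pos"];Rt=R.from_euler('xyz',o["tcp_rot"]).as_matrix();print(p,o["tcp_rot"])
H=np.array([651.5,18.3,116]);ex=np.array([.9125,-.409,0]);ey=np.array([.409,.9125,0]);z=np.array([0,0,1.]);a=1.57
u=-ex*np.cos(a)+z*np.sin(a);w=z*np.cos(a)+ex*np.sin(a);th=np.linspace(0,6.28,40)
v=[]
for n in("scene","top"):
    im=bot.capture(n)[:,:,::-1];cv2.imwrite(f"pics/{n}6.png",im)
    c0=(proj(n,[p])[0]+proj(n,[H+60*z])[0])/2;x,y=int(c0[0]-40),int(c0[1]-60);print(n,x,y)
    c=cv2.resize(im[y:y+120,x:x+80],None,fx=5,fy=5,interpolation=cv2.INTER_CUBIC)
    L=lambda X,col,cl=True:cv2.polylines(c,[((proj(n,X)+.5-(x,y))*5).astype(np.int32)],cl,col,1)
    L([p+Rt@[i,j,0] for i,j in((9.5,5),(9.5,-5),(-9.5,-5),(-9.5,5))],(0,0,255))
    L([p,p+Rt@[0,0,-66]],(0,255,0),False)
    L([H+u*(58+52*np.cos(t))+ey*52*np.sin(t) for t in th],(255,0,255))
    L([H+u*l+ey*j+8*w for l,j in((110,17),(130,17),(130,-17),(110,-17))],(0,255,255))
    v.append(c)
cv2.imwrite("pics/v3.png",np.hstack(v))
E
```

```text
[542.45472175  67.68569574 282.48326247] [2.44569765e+00 7.72084924e-04 2.72043148e+00]
scene 211 135
top 206 107
```

View pics/v3.png

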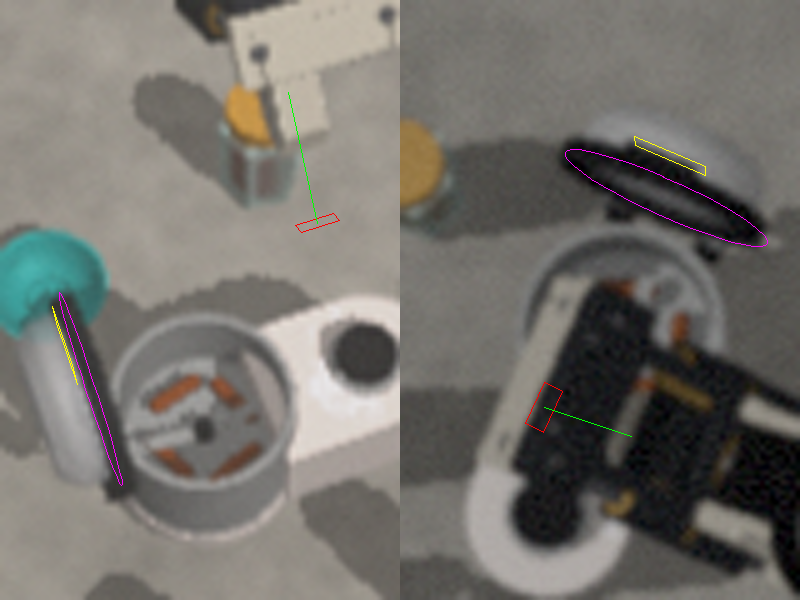

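In scene the visible beige fingertip ends at about crop (303,142), well short of the reported TCP at (317,222) and along the tool axis. I'll find which offset fits.

```bash
python3 - <<'E'
from h import *
o=bot.get_obs();p=o["tool_pos"];Rt=R.from_euler('xyz',o["tcp_rot"]).as_matrix();print(o["joint_positions"])
t=lambda q,off:(np.array(q)+.5)/5-.5+off
so,to=(211,135),(206,107)
for X in([0,0,0],[0,0,-20],[0,0,-40],[0,20,0],[0,-20,0],[0,40,0],[0,60,0],[0,60,-40],[0,95,-66],[37,95,-66],[-37,95,-66],[37,95,-90],[-37,95,-90],[37,-95,-66],[-37,0,-66],[37,0,-66]):
    q=[p+Rt@np.array(X,float)]
    print(X,((proj("scene",q)[0]-so+.5)*5).round(),((proj("top",q)[0]-to+.5)*5+[400,0]).round())
E
```

```text
[-0.46441559  0.23259598  1.64736624  0.71444356  1.36222661 -1.80765043]
[0, 0, 0] [319. 224.] [542. 407.]
[0, 0, -20] [310. 186.] [567. 416.]
[0, 0, -40] [302. 146.] [594. 425.]
[0, 20, 0] [332. 239.] [506. 389.]
[0, -20, 0] [306. 210.] [577. 424.]
[0, 40, 0] [345. 255.] [468. 371.]
[0, 60, 0] [360. 272.] [430. 352.]
[0, 60, -40] [342. 190.] [480. 369.]
[0, 95, -66] [357. 161.] [443. 345.]
[37, 95, -66] [442. 134.] [403. 435.]
[-37, 95, -66] [271. 188.] [484. 254.]
[37, 95, -90] [432.  79.] [435. 448.]
[-37, 95, -90] [258. 133.] [517. 263.]
[37, -95, -66] [306.  18.] [758. 598.]
[-37, 0, -66] [212. 118.] [667. 352.]
[37, 0, -66] [367.  70.] [592. 522.]
```

The real fingertips sit about 41–46 mm behind the reported TCP along the tool axis, and the body plate is offset the same way. So my sweep passed about 43 mm too high. I'll redo it with reported z equal to tip z minus 43: untilt, go behind the lid, and descend to reported z of about 191.

>>> {"api": "servo_tool", "payload": {
  "deltas": [
    [[0,0,0],[10,0,0]],
    [[0,0,0],[10,0,0]],
    [[0,0,0],[10,0,0]],
    [[0,0,0],[10,0,0]],
    [[-0.028,0,0],[0,0,0]],
    [[-0.04,0,0],[0,0,0]],
    [[-0.04,0,0],[0,0,0]],
    [[-0.04,0,0],[0,0,0]],
    [[-0.02,0,0],[0,0,0]],
    [[0,0,0.02],[0,0,0]],
    [[0,0,0.03],[0,0,0]],
    [[0,0,0.03],[0,0,0]],
    [[0,0,0.011],[0,0,0]],
    [[0,0,0],[0,0,0]]
  ]
}}

```text
time: 15.32
tool_pos: [695.6, 0.2, 191.2]
tcp_rot: [-3.141, 0.0, 2.722]
contact_force: [0.7, -0.6, 0.8]
grip_width: 0.2
finger_force: 0.0
```

```bash
sed -i 's/116+u\*np.sin/73+u*np.sin/' arc.py; python3 arc.py 1.7 0.95 19; python3 -c "
from plant import bot;o=bot.get_obs();print(o['time'],o['tool_pos'],o['contact_force'],o['tcp_rot'])"
```

```text
r,z [ 47.7 191.2] lat 1.6
[[0.0153, 0, 0.004], [0.0048, 0, -0.0012], [0.0048, 0, -0.001], [0.0049, 0, -0.0008], [0.0049, 0, -0.0006], [0.0049, 0, -0.0004], [0.005, 0, -0.0002], [0.005, 0, 0.0001], [0.005, 0, 0.0003], [0.005, 0, 0.0005], [0.005, 0, 0.0007], [0.0049, 0, 0.0009], [0.0049, 0, 0.0011], [0.0049, 0, 0.0013], [0.0048, 0, 0.0015], [0.0048, 0, 0.0017], [0.0047, 0, 0.0019], [0.0046, 0, 0.0021], [0.0046, 0, 0.0023]]
15.325 [6.95631291e+02 2.19905676e-01 1.91218803e+02] [ 0.66307754 -0.55587373  0.78552047] [-3.14130044e+00  1.68247933e-04  2.72173647e+00]
```

>>> {"api": "servo_tool", "payload": {
  "deltas": [
    [[0.007,0,0.002],[0,0,0]],
    [[0.006,0,0],[0,0,0]],
    [[0.005,0,0],[0,0,0]],
    [[0.005,0,0],[0,0,0]],
    [[0.005,0,0],[0,0,0]],
    [[0.005,0,0],[0,0,0]],
    [[0.005,0,0],[0,0,0]],
    [[0.005,0,0],[0,0,0]],
    [[0.005,0,0],[0,0,0]]
  ]
}}

```text
time: 16.45
tool_pos: [651.3, 18.8, 188.9]
tcp_rot: [-3.142, -0.0, 2.72]
contact_force: [0.7, -0.4, -0.3]
grip_width: 0.1
finger_force: 0.5
```

```bash
python3 arc.py 1.35 0.75 18; python3 - <<'E'
from h import *
a=cv2.imread("pics/scene0.png",0);b=cv2.cvtColor(bot.capture("scene"),cv2.COLOR_RGB2GRAY);print(bot.get_obs()["contact_force"])
for r in(210,216,222,226,230):print(r);print(*a[r,212:245]);print(*b[r,212:245])
E
```

```text
r,z [ -0.4 188.9] lat 0.4
[[0.0084, 0, -0.0018], [0.0042, 0, 0.0005], [0.0042, 0, 0.0006], [0.0042, 0, 0.0008], [0.0042, 0, 0.0009], [0.0041, 0, 0.0011], [0.0041, 0, 0.0012], [0.0041, 0, 0.0014], [0.004, 0, 0.0015], [0.004, 0, 0.0017], [0.0039, 0, 0.0018], [0.0039, 0, 0.0019], [0.0038, 0, 0.0021], [0.0037, 0, 0.0022], [0.0037, 0, 0.0024], [0.0036, 0, 0.0025], [0.0035, 0, 0.0026], [0.0034, 0, 0.0027]]
[ 1.62726686 -0.06804701 -1.01617874]
210
102 106 103 100 115 135 138 143 151 163 167 166 162 154 140 76 49 52 53 64 85 123 145 123 112 114 114 117 121 130 144 147 129
109 109 109 105 88 75 74 62 60 66 84 130 157 153 149 162 170 172 172 167 154 101 60 60 64 63 62 64 66 64 65 66 63
216
134 122 110 107 106 99 113 135 142 146 154 164 170 166 157 156 144 79 58 56 59 64 86 103 120 137 142 123 110 87 92 99 106
142 132 118 114 111 104 74 68 63 63 65 63 62 64 63 64 66 63 66 66 63 66 63 67 63 66 65 65 62 67 66 65 65
222
105 103 103 108 107 102 106 106 109 132 136 140 146 155 159 160 157 146 132 76 52 54 54 68 101 119 106 107 114 127 138 144 150
109 111 111 112 110 94 67 67 63 72 94 99 73 66 65 64 68 67 64 66 64 65 65 67 67 65 65 64 63 60 68 78 85
226
138 133 118 118 125 137 137 135 130 118 133 138 138 138 144 149 149 147 142 124 74 52 54 53 71 112 145 129 109 100 86 78 82
148 143 126 127 134 147 136 82 65 64 65 67 65 64 62 65 62 60 68 78 84 108 119 124 132 129 115 90 82 79 88 84 86
230
140 138 139 140 141 144 140 142 140 137 125 117 123 126 133 136 139 132 126 112 93 53 52 53 52 56 71 84 91 112 129 141 146
148 147 148 148 152 152 151 151 147 128 119 130 144 147 147 147 144 131 117 99 96 92 86 64 54 55 53 58 72 109 140 150 155
```

At row 230 the dark rim moved from columns 233–237 to 235–239, so the lid is following this time. Continuing the arc.

>>> {"api": "servo_tool", "payload": {
  "deltas": [
    [[0.0042,0,-0.0008],[0,0,0]],
    [[0.0042,0,-0.0005],[0,0,0]],
    [[0.0042,0,0.0005],[0,0,0]],
    [[0.0042,0,0.0006],[0,0,0]],
    [[0.0042,0,0.0008],[0,0,0]],
    [[0.0042,0,0.0009],[0,0,0]],
    [[0.0041,0,0.0011],[0,0,0]],
    [[0.0041,0,0.0012],[0,0,0]],
    [[0.0041,0,0.0014],[0,0,0]],
    [[0.004,0,0.0015],[0,0,0]],
    [[0.004,0,0.0017],[0,0,0]],
    [[0.0039,0,0.0018],[0,0,0]],
    [[0.0039,0,0.0019],[0,0,0]],
    [[0.0038,0,0.0021],[0,0,0]],
    [[0.0037,0,0.0022],[0,0,0]],
    [[0.0037,0,0.0024],[0,0,0]],
    [[0.0036,0,0.0025],[0,0,0]],
    [[0.0035,0,0.0026],[0,0,0]],
    [[0.0034,0,0.0027],[0,0,0]]
  ]
}}

```text
time: 18.88
tool_pos: [583.0, 49.6, 162.3]
tcp_rot: [3.141, 0.0, 2.721]
contact_force: [0.5, -1.4, 0.7]
grip_width: 0.4
finger_force: 0.4
```

```bash
python3 arc.py 0.72 0.1 17; python3 - <<'E'
from h import *
im=bot.capture("scene")[:,:,::-1];cv2.imwrite("pics/s7.png",im)
i=im[190:245,225:280].astype(int);print((i[...,2]-i[...,0]>40).sum());print(bot.get_obs()["contact_force"])
E
```

```text
r,z [-75.3 162.3] lat 0.5
[[0.0028, 0, 0.0017], [0.0036, 0, 0.0033], [0.0034, 0, 0.0034], [0.0033, 0, 0.0036], [0.0032, 0, 0.0037], [0.003, 0, 0.0038], [0.0029, 0, 0.0039], [0.0027, 0, 0.0041], [0.0026, 0, 0.0042], [0.0024, 0, 0.0043], [0.0023, 0, 0.0044], [0.0021, 0, 0.0045], [0.0019, 0, 0.0046], [0.0017, 0, 0.0047], [0.0016, 0, 0.0047], [0.0014, 0, 0.0048], [0.0012, 0, 0.0049]]
26
[ 1.51590976  0.07080901 -0.80391191]
```

>>> {"api": "servo_tool", "payload": {
  "deltas": [
    [[0.0028,0,0.0017],[0,0,0]],
    [[0.0036,0,0.0033],[0,0,0]],
    [[0.0034,0,0.0034],[0,0,0]],
    [[0.0033,0,0.0036],[0,0,0]],
    [[0.0032,0,0.0037],[0,0,0]],
    [[0.003,0,0.0038],[0,0,0]],
    [[0.0029,0,0.0039],[0,0,0]],
    [[0.0027,0,0.0041],[0,0,0]],
    [[0.0026,0,0.0042],[0,0,0]],
    [[0.0024,0,0.0043],[0,0,0]],
    [[0.0023,0,0.0044],[0,0,0]],
    [[0.0021,0,0.0045],[0,0,0]],
    [[0.0019,0,0.0046],[0,0,0]],
    [[0.0017,0,0.0047],[0,0,0]],
    [[0.0016,0,0.0047],[0,0,0]],
    [[0.001,0,0.002],[0,0,0]],
    [[0,0,0],[0,0,0]]
  ]
}}

```text
time: 21.05
tool_pos: [546.0, 66.1, 101.3]
tcp_rot: [-3.142, -0.001, 2.721]
contact_force: [0.4, 0.3, -0.8]
grip_width: 0.3
finger_force: 0.0
```

```bash
python3 arc.py 0.06 0 2; python3 - <<'E'
from h import *
im=bot.capture("scene")[:,:,::-1];cv2.imwrite("pics/s8.png",im)
i=im[190:245,225:280].astype(int);print((i[...,2]-i[...,0]>40).sum());print(bot.get_obs()["contact_force"])
a=cv2.imread("pics/scene0.png",0);b=cv2.imread("pics/s8.png",0)
for r in(218,226,232,236):print(r);print(*a[r,215:275]);print(*b[r,215:275])
E
```

```text
r,z [-115.8  101.3] lat 0.5
[[0.0025, 0, 0.0126], [0.0012, 0, 0.0077]]
2
[ 0.75691507 -0.07829665 -0.03778419]
218
109 106 104 102 122 140 142 145 155 165 165 158 150 147 112 58 55 54 58 69 105 131 146 147 148 149 145 137 145 147 147 138 108 107 103 96 83 88 100 112 115 105 106 105 106 91 82 84 101 113 135 143 137 131 148 171 206 206 206 205
114 113 113 113 110 110 110 110 111 112 105 74 52 56 67 59 54 52 53 58 83 110 125 132 148 161 169 169 170 173 172 173 173 173 169 169 165 166 173 178 177 175 178 182 181 170 163 163 166 155 144 96 54 50 59 61 64 61 64 64
226
118 125 137 137 135 130 118 133 138 138 138 144 149 149 147 142 124 74 52 54 53 71 112 145 129 109 100 86 78 82 84 78 91 101 104 104 104 104 104 104 104 94 77 72 70 66 71 92 123 139 139 120 117 152 201 190 186 173 158 154
124 130 145 145 144 144 145 146 142 122 105 105 104 105 106 108 105 120 154 133 81 70 68 60 53 59 69 85 99 105 119 125 131 139 144 144 145 145 143 142 136 128 119 107 77 57 53 61 81 116 131 127 124 140 150 108 107 106 100 104
232
139 143 143 143 142 142 142 140 139 138 138 134 135 136 138 138 102 55 51 50 50 51 56 69 81 84 87 87 91 97 107 114 128 136 137 136 136 137 138 134 132 124 111 114 111 114 114 114 114 115 114 118 124 132 153 153 150 149 143 139
145 147 149 151 150 150 148 145 146 146 146 147 150 152 152 143 107 58 63 89 97 70 56 69 84 89 89 92 96 100 109 117 125 118 113 107 117 121 126 140 135 125 117 116 117 117 119 118 119 121 122 121 128 136 161 159 160 155 149 147
236
140 139 139 138 139 137 137 137 139 140 138 137 139 139 141 141 141 142 140 135 117 103 110 128 106 83 82 89 87 91 94 97 96 101 97 102 104 104 106 109 109 110 109 111 112 113 112 114 121 141 160 165 147 142 140 132 102 100 100 98
148 144 147 145 144 146 144 144 147 148 146 146 146 146 148 148 148 149 147 142 120 106 117 136 109 88 84 90 94 96 97 97 101 100 104 107 106 109 112 113 113 113 114 116 118 118 119 119 127 148 168 173 152 148 147 137 105 100 100 99
```

The lid now covers the drum: bright dome with the dark rim at columns 226–234 and 266. Now for the slow final descent with force checks.

>>> {"api": "servo_tool", "payload": {
  "deltas": [
    [[0.0015,0,0.004],[0,0,0]],
    [[0.001,0,0.004],[0,0,0]],
    [[0.001,0,0.004],[0,0,0]],
    [[0.0005,0,0.004],[0,0,0]],
    [[0,0,0],[0,0,0]]
  ]
}}

```text
time: 21.72
tool_pos: [542.7, 67.6, 86.4]
tcp_rot: [3.141, 0.001, 2.721]
contact_force: [-2.1, 0.4, 8.4]
grip_width: 0.3
finger_force: 4.4
```

>>> {"api": "servo_tool", "payload": {
  "deltas": [
    [[0,0,0.002],[0,0,0]],
    [[0,0,0],[0,0,0]]
  ]
}}

```text
time: 21.98
tool_pos: [542.8, 67.7, 86.0]
tcp_rot: [3.141, 0.002, 2.721]
contact_force: [-7.3, -0.2, 20.4]
grip_width: 0.6
finger_force: 10.1
```

>>> {"api": "servo_tool", "payload": {
  "deltas": [
    [[0,0,0.001],[0,0,0]],
    [[0,0,0],[0,0,0]]
  ]
}}

```text
time: 22.22
tool_pos: [542.9, 67.7, 85.8]
tcp_rot: [3.141, 0.002, 2.721]
contact_force: [-8.4, -0.2, 26.6]
grip_width: 0.2
finger_force: 13.0
```

>>> {"api": "servo_tool", "payload": {
  "deltas": [
    [[0,0,0.001],[0,0,0]],
    [[0,0,0],[0,0,0]]
  ]
}}

```text
time: 22.48
tool_pos: [542.9, 67.7, 85.6]
tcp_rot: [3.14, 0.003, 2.721]
contact_force: [-10.9, 0.5, 32.1]
grip_width: 0.4
finger_force: 15.9
```

Stiff contact at reported z of about 86: the lid is on its stop and has been held there for more than 0.3 s. I'll lift off, move 38 mm forward over the key and come down to just above it.

>>> {"api": "servo_tool", "payload": {
  "deltas": [
    [[0,0,-0.01],[0,0,0]],
    [[0,0,-0.015],[0,0,0]],
    [[0.013,0,0],[0,0,0]],
    [[0.015,-0.001,0],[0,0,0]],
    [[0.01,0,0],[0,0,0]],
    [[0,0,0],[0,0,0]]
  ]
}}

```text
time: 23.22
tool_pos: [506.5, 82.7, 106.3]
tcp_rot: [-3.141, -0.001, 2.721]
contact_force: [-0.0, 0.1, -0.5]
grip_width: 0.5
finger_force: 0.0
```

```bash
python3 - <<'E'
from h import *
o=bot.get_obs();print(o["contact_force"],o["tool_pos"])
a=cv2.imread("pics/scene0.png",0);im=bot.capture("scene")[:,:,::-1];cv2.imwrite("pics/s9.png",im)
b=cv2.imread("pics/s9.png",0)
H=np.array([651.5,18.3,116]);ex=np.array([.9125,-.409,0]);ey=np.array([.409,.9125,0]);z=np.array([0,0,1.])
th=np.linspace(0,2*np.pi,361)
# rim model at lid angles; darkness along outer ring side (+y side visible)
for A in np.arange(0,.31,.05):
    u=-ex*np.cos(A)+z*np.sin(A);w=z*np.cos(A)+ex*np.sin(A)
    pts=np.array([H+u*(58+49.5*np.cos(t))+ey*49.5*np.sin(t)+8*w for t in th])
    q=proj("scene",pts).astype(np.float32)
    best=min((cv2.remap(b,q[None,:,0]+dx,q[None,:,1]+dy,1)[0][20:200].mean(),dx,dy) for dx in(-2,-1,0,1,2) for dy in (-2,-1,0,1,2))
    print(A.round(2),best)
E
```

```text
[-0.0227992   0.10417352 -0.4777705 ] [506.47354041  82.7431768  106.32153129]
0.0 (np.float64(59.15), 0, 0)
0.05 (np.float64(58.84444444444444), 0, 1)
0.1 (np.float64(58.87777777777778), 1, 1)
0.15 (np.float64(58.355555555555554), 1, 1)
0.2 (np.float64(59.87777777777778), 2, 1)
0.25 (np.float64(59.82222222222222), 2, 2)
0.3 (np.float64(62.833333333333336), 2, 2)
```

>>> {"api": "servo_tool", "payload": {
  "deltas": [
    [[0,0,0.02],[0,0,0]],
    [[0,0,0.015],[0,0,0]],
    [[0,0,0.006],[0,0,0]],
    [[0,0,0],[0,0,0]]
  ]
}}

```text
time: 23.78
tool_pos: [507.4, 82.2, 65.1]
tcp_rot: [-3.141, -0.001, 2.72]
contact_force: [-0.7, -0.2, 0.4]
grip_width: 0.8
finger_force: 0.0
```

>>> {"api": "servo_tool", "payload": {
  "deltas": [
    [[0,0,0.002],[0,0,0]],
    [[0,0,0.002],[0,0,0]],
    [[0,0,0],[0,0,0]]
  ]
}}

```text
time: 24.15
tool_pos: [507.7, 82.3, 61.8]
tcp_rot: [3.141, 0.001, 2.721]
contact_force: [0.7, 0.0, 0.0]
grip_width: 0.3
finger_force: 0.0
```

>>> {"api": "servo_tool", "payload": {
  "deltas": [
    [[0,0,0.002],[0,0,0]],
    [[0,0,0],[0,0,0]]
  ]
}}

```text
time: 24.4
tool_pos: [507.7, 82.3, 59.7]
tcp_rot: [3.141, 0.001, 2.72]
contact_force: [-0.6, -0.9, 3.2]
grip_width: 0.5
finger_force: 1.3
```

Key contact is at reported z of about 60.5, which fits a 38 mm offset and puts the lid contact at 124 mm, so the lid is shut. Pressing on in small steps.

>>> {"api": "servo_tool", "payload": {
  "deltas": [
    [[0,0,0.002],[0,0,0]],
    [[0,0,0.002],[0,0,0]],
    [[0,0,0],[0,0,0]]
  ]
}}

```text
time: 24.78
tool_pos: [507.7, 82.3, 55.6]
tcp_rot: [3.141, 0.0, 2.72]
contact_force: [0.2, 0.0, 4.6]
grip_width: 0.4
finger_force: 2.3
```

>>> {"api": "servo_tool", "payload": {
  "deltas": [
    [[0,0,0.002],[0,0,0]],
    [[0,0,0.002],[0,0,0]],
    [[0,0,0],[0,0,0]]
  ]
}}

```text
time: 25.15
tool_pos: [507.8, 82.3, 52.5]
tcp_rot: [3.141, 0.001, 2.721]
contact_force: [-2.5, -0.3, 12.6]
grip_width: 0.1
finger_force: 6.5
```

>>> {"api": "servo_tool", "payload": {
  "deltas": [
    [[0,0,0.001],[0,0,0]],
    [[0,0,0],[0,0,0]]
  ]
}}

```text
time: 25.4
tool_pos: [507.8, 82.3, 52.4]
tcp_rot: [3.141, 0.002, 2.721]
contact_force: [-5.2, -1.0, 20.9]
grip_width: 0.9
finger_force: 10.2
```

>>> {"api": "servo_tool", "payload": {
  "deltas": [
    [[0,0,0.001],[0,0,0]],
    [[0,0,0],[0,0,0]]
  ]
}}

```text
time: 25.65
tool_pos: [507.9, 82.3, 52.3]
tcp_rot: [3.141, 0.002, 2.721]
contact_force: [-7.9, -0.8, 27.7]
grip_width: 0.8
finger_force: 14.1
```

The key is on its stop. I'll ease back to about 14 N and hold.

>>> {"api": "servo_tool", "payload": {
  "deltas": [
    [[0,0,-0.001],[0,0,0]],
    [[0,0,-0.0008],[0,0,0]],
    [[0,0,0],[0,0,0]],
    [[0,0,0],[0,0,0]],
    [[0,0,0],[0,0,0]],
    [[0,0,0],[0,0,0]]
  ]
}}

```text
time: 26.4
tool_pos: [507.8, 82.3, 52.5]
tcp_rot: [3.141, 0.001, 2.721]
contact_force: [-3.5, 0.4, 14.4]
grip_width: 0.3
finger_force: 7.1
```

```bash
python3 -c "
from plant import bot;print(bot.get_obs()['contact_force']);print(bot.close_job())"
```

```text
[-3.50142373  0.38699112 14.40503922]
the job is handed in; nothing more can be done
None
```

I shut the lid, then pressed the key onto its stop, and handed the job in while still holding it at about 14 N; the hand-in returned no verdict, and I judged the lid shut and the key down from contact heights and forces. The first sweep at the lid missed because the fingertips sit about 38 mm behind the reported TCP. The hand kept clear of the jars and the dish, though I did not re-measure where they stand.

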